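# Wedge a rocking box until it stands firm

### The job

The dark wooden box rocks because its brass foot is too short. With the fingertips, and without picking anything up, push the red wedge in under the brass foot until it is snug, without shoving the box, then press firmly down on the brass spot on the lid for about a second to feel that the corner no longer dips; if it still dips, push the wedge further in and press again. Leave the box level, wedge in place, with the little pot still standing on it and the other things on the table undisturbed.

Things in the scene. Friction and masses are not known exactly. Their poses are not given: they have to be found in the camera images.
- stand: Dark wooden box with a blue lid, 194 x 194 mm, 2.5 kg, loose. Origin under its middle at table level, z up; lid top 80 mm, underside 25 mm above the table. Round feet, 22 mm across, at x, y = +-75 mm. Three black rubber feet reach the table; the brass foot at x = y = +75 mm (far left) ends 4 to 9 mm above it, differently each time. It stands level until pressed over the brass foot.
- brass_spot (a point): Centre of the brass disc, 26 mm across, flush in the lid's top straight above the brass foot: the place to press, 80 mm above the table when level. With no wedge, 2 to 4 N down here tips the corner by the whole gap under the foot; let go, it comes back level.
- wedge: Red plastic door wedge, 150 mm long, 50 mm wide, loose, flat on the table left of the box, clear of it. Origin at the middle of its underside; x to the nose, z up. 1.5 mm thick at the nose, growing evenly to 18 mm at the back. Its nose points at the brass foot, up to about 15 mm off line: a straight push along its length brings it under the foot.
- wedge_back (a point): Centre of the wedge's upright back face (50 mm wide, 18 mm high), 9 mm above the table: the place to push. The wedge slides with less than 2 N until its slope meets the foot; then the push needed climbs steeply: 5 N is snug, over about 10 N jacks up the box a little and shoves it round.
- wedge_nose (a point): Middle of the wedge's nose edge, at table level.
- brown_pot: Small clay pot, 59 mm across and 58 mm high, standing loose on the right half of the lid (about x = 5, y = -50 mm in the box's frame). Origin at the centre of its underside, z up.
- tape: Bystander: roll of masking tape lying flat to the right, 96 mm across, 25 mm high. Origin at the centre of its underside.
- cutter: Bystander: white ring-shaped cutter, 66 mm across, 26 mm high, left of the robot. Origin at the centre of its underside.
- jar: Bystander: white jar with a green lid, 58 mm across, 75 mm high, to the right. Origin at the centre of its underside.

How it is judged:
On the way:
1. the brass spot is pressed with more than 3.5 N while the box stays level (within 0.013 rad, 1.4 mm at that corner) and the wedge carries the foot (contact force between the fingers and stand above 3.5 N and horizontal distance between the grasp point and brass_spot below 0.045 m and angle between stand's own z axis and vertical below 0.013 rad and contact force between wedge and stand above 0.5 N), for 0.3 s.
At the end, for the whole second after the job is handed in: Pressed at the brass spot (over 3.5 N for 0.3 s) the corner did not dip; now the box is level within 0.013 rad and its middle and brass spot within 20 mm of where they were, the wedge's nose is at least 5 mm past the brass foot, the pot is upright on the lid, box and wedge at rest (angle between stand's own z axis and vertical below 0.013 rad and distance of each of stand, brass_spot from where it was at the start of the episode below 0.02 m and x of brass_spot in the frame of wedge between -0.06 and 0.07 m and y of brass_spot in the frame of wedge between -0.025 and 0.025 m and angle between brown_pot's own z axis and vertical below 0.1 rad and z of brown_pot in the frame of stand above 0.07 m and linear speed of each of stand, wedge below 0.01 m/s); the robot touches nothing.
It fails at once if the wedge is lifted or stood up (height (world z) of wedge above 0.015 m or angle between wedge's own z axis and vertical above 0.25 rad).
It fails at once if the box is lifted or tipped far beyond its rocking (height (world z) of stand above 0.015 m or angle between stand's own z axis and vertical above 0.14 rad).
It fails at once if the box is shoved or turned out of its place (its middle or its brass spot by more than 30 mm) (distance of any of stand, brass_spot from where it was at the start of the episode above 0.03 m).
It fails at once if the pot is handled, knocked over or knocked off the lid (contact force between the fingers and brown_pot above 1 N or angle between brown_pot's own z axis and vertical above 0.4 rad or z of brown_pot in the frame of stand below 0.06 m).
It fails at once if a bystander is moved more than 30 mm (distance of any of tape, cutter, jar from where it was at the start of the episode above 0.03 m).
It also fails if it takes over 48 s, if anything falls off the work surface, if the arm or the gripper's body presses on something with over 40 N, if the wrist force passes 120 N, or if a joint passes its speed limit or range.

### The arm

A 7-joint arm with a two-finger parallel gripper is mounted at the origin on the work surface; the furniture and walls round the work are solid. World frame = base frame: x ahead of the robot, y to its left, z up, the work surface at z = 0. Lengths are in m, angles in rad, forces in N, time in s.
With the tool pointing down it reaches from about 0.4 to 0.85 m from the base axis. Payload 10.4 kg.
Tool frame: the origin (TCP) lies midway between the tips of the shut fingers; the grasp point (between the pads) lies 19 mm behind it; z points along the fingers, y is the line along which they close (so a half turn about z gives the same grasp; the last joint's range is limited). The gripper opens to 87 mm and grips with 3 to 60 N. Pads are 19 mm wide; open, the fingers measure 117 mm over their backs; the gripper's body (75 mm by 190 mm) begins 51 mm behind the grasp point.
Start: joints at [1.22, 0.332, -0.065, 1.46, 0.022, 1.35, -0.088], TCP at [0.201, -0.592, 0.223] pointing down, gripper open.
Joint ranges: [-2.6, 2.6], [-0.5, 2.12], [-1.47, 1.34], [0.16, 2.42], [-1.27, 4.41], [0.06, 2.06], [-2.6, 2.6]. Speed limits (rad/s): [2.22, 2.22, 2.79, 2.79, 3.14, 3.14, 3.14].

### API

Orientations are given as a unit quaternion [x, y, z, w].
In Python, from bench import r gives the robot as it stands.
- The arm moves only by the tool apply_moves, never from a script. Its argument "steps" is a list of rows, each a list of 7 numbers: the turn, a rotation vector about the tool's x, y, z in rad, then the shift along the tool's x, y, z in mm, then the opening, from -1 (shut) to 1 (fully open). In form: [[ax, ay, az, x, y, z, claw], ...]. A call has 1 to 20 rows; each row is the pose to reach, as a shift and turn from the pose commanded when the call began, along the tool's axes at that moment; what a row does not reach only later rows make up. A row lasts 1/12 s, in which the tool goes at most 41.7 mm and 7.16 degrees, less where a joint would pass 70% of its speed; a pose out of reach is approached as far as the arm can. A call with a gripper value outside its range is refused whole. The fingers move at their own pace and stop on an object; "force" is the grip in N (left out, the last holds). Time passes only in rows, so rows that repeat a pose let the fingers close. It gives the time, the measured TCP pose, the force, the opening and the grip force at its end, in the units of the state.
- r.read_state(): the state, without advancing time (a new reading comes with each control period).
- r.camera(name): name is "side" or "top" or "wrist"; returns a dict with "pixels" (480x640x3 uint8, red, green, blue), "z_map" (480x640 float32, m along the optical axis (not along the pixel's ray), 0 where there is no reading), "fovy" (degrees; the focal length in pixels is half the picture's height over the tangent of half this angle, whatever the lens; pixels are square), "cx", "cy" (the principal point, pixels), "k1" (the pictures are not rectified: a ray, as slopes to the right and down, at radius r is drawn at 1 + k1 r^2 times it, then the intrinsics apply), "position" and "orientation" of the camera in the world. Camera axes: x right, y down, z forward; pixel columns grow to the right and rows downward; lengths in m; the calibration is good to about 2 mm. A picture is of the moment at which its call begins.
- r.close_job(): hands the job in; it is judged then, once.
The state is a dict: "time": time; "joint_positions": joint angles; "joint_vel": joint speeds; "joint_torque": joint torques, N m; "ee_pos": TCP position; "eef_rot": TCP orientation; "ft_force": force on the tool from outside, world axes, zero at the start; "torque": the same for the moment, N m; "width": finger opening in m; "grip_force": force on a finger pad.
Only numpy, scipy, OpenCV 4.12 (cv2) and the standard library are available. Lean on these libraries where they do the work, as an engineer would, in place of code of your own. Each camera call takes 0.05 s, during which the arm holds its last target. There are 200 camera calls.

## Working session

There is one attempt and no reset: what is moved stays moved. The work goes in short steps, Python scripts to look and compute and a tool call to move; the robot and the scene stay as the last step left them, time stands still between calls to the robot, and variables do not carry over. Pictures are saved under pics/ and viewed, at most 10 in all, crops included, and the job is handed in when it is done.

Besides the shell and the picture viewer there is one more tool, called after "Request:" in YAML: its name, and indented under it one key for each argument. apply_moves: Moves the arm, as the interface text tells. Its arguments: {"type":"object","properties":{"steps":{"type":"array","items":{"type":"array","items":{"type":"number"}}},"force":{"type":"number"}},"required":["steps"]}

```bash
mkdir -p pics; ls; cat > h.py <<'E'
import numpy as np, cv2
from scipy.spatial.transform import Rotation as R
from bench import r
def cam(n):
    c=r.camera(n); c['f']=c['pixels'].shape[0]/2/np.tan(np.radians(c['fovy'])/2); return c
def rays(c,uv):
    uv=np.asarray(uv,float).reshape(-1,2)
    d=(uv-[c['cx'],c['cy']])/c['f']; s=d.copy()
    for _ in range(20): s=d/(1+c['k1']*(s**2).sum(1,keepdims=True))
    v=np.c_[s,np.ones(len(s))]
    return R.from_quat(c['orientation']).apply(v)
def onplane(c,uv,z):
    v=rays(c,uv); p=np.array(c['position']); return p+v*((z-p[2])/v[:,2])[:,None]
def save(c,n): cv2.imwrite('pics/'+n+'.png',c['pixels'][:,:,::-1])
E
python3 - <<'E'
from h import *
s=r.read_state(); print(s)
for n in ['top','side']:
    c=cam(n); save(c,n+'1'); print(n,c['position'],c['orientation'],c['fovy'],c['k1'])
E
```

```text
pics
{'time': 0.0, 'joint_positions': array([ 1.2204168 ,  0.33292432, -0.06471793,  1.46093513,  0.02160618,
        1.34989164, -0.08848031]), 'joint_vel': array([-6.82562856e-04, -1.95191992e-03, -3.30743715e-04, -3.60566165e-04,
        1.22494044e-03,  6.95313108e-06, -6.77329663e-04]), 'joint_torque': array([-7.07003874e-04, -6.23249316e+01,  2.40987906e-02, -3.89907110e+01,
       -6.13557757e-02,  3.96310701e-02,  1.52967373e-04]), 'ee_pos': array([ 0.20109244, -0.59135945,  0.22172419]), 'eef_rot': array([ 9.86595041e-01,  1.63186060e-01, -1.51927035e-04, -7.15310441e-04]), 'ft_force': array([-0.0914081 , -0.60914038, -0.43831943]), 'torque': array([ 0.01767793,  0.00628911, -0.01544501]), 'grip_force': 0.0, 'width': 0.08703111741891463}
top [ 0.09834989 -0.00487123  1.39597295] [ 0.70989467 -0.69810513  0.06667563 -0.06521612] 49.314686829887904 -0.12117334006583395
side [0.2308017  0.75252592 0.69147079] [-0.0691489   0.8996948  -0.42885032  0.04307097] 54.68635649303324 -0.08789334524586202
```

View pics/top1.png

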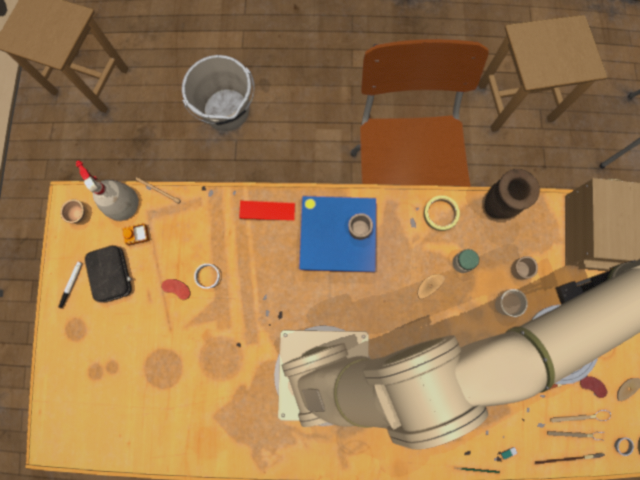

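View pics/side1.png

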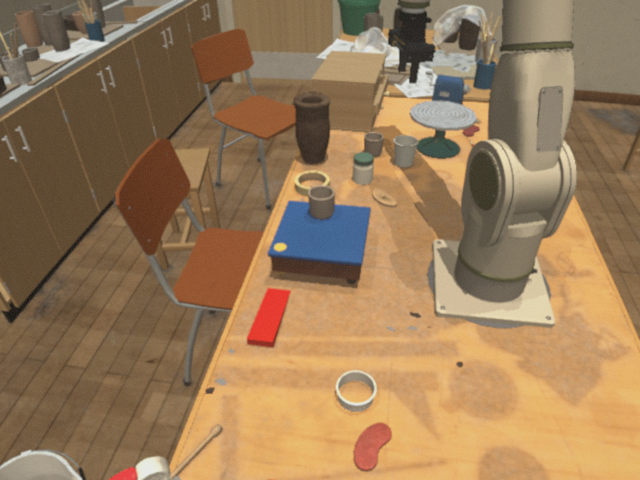

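The top view shows the red wedge at about (267,211), left of the blue lid, whose outline spans (301–377, 196–272). The yellow brass spot is at (310,204) and the pot at (360,226). The side view agrees.

```bash
cat > meas.py <<'E'
from h import *
def blob(m):
    cs=cv2.findContours(m.astype(np.uint8),cv2.RETR_EXTERNAL,cv2.CHAIN_APPROX_NONE)[0]
    return max(cs,key=cv2.contourArea)
def look(n='top'):
    c=cam(n); hsv=cv2.cvtColor(c['pixels'],cv2.COLOR_RGB2HSV); H,S,V=cv2.split(hsv)
    reg=np.zeros(H.shape,bool)
    if n=='top': reg[185:290,215:400]=True
    else: reg[195:350,230:390]=True
    out={}
    for k,m,z in [('spot',(H>20)&(H<40)&(S>80)&(V>170),.08),('lid',(H>100)&(H<130)&(S>120),.08),('wedge',((H<4)|(H>174))&(S>200)&(V>120),.009)]:
        if k=='spot':
            box=blob(((H>100)&(H<130)&(S>120))&reg); x,y,w,h=cv2.boundingRect(box)
            mm=np.zeros_like(reg); cv2.fillPoly(t:=np.zeros(H.shape,np.uint8),[cv2.convexHull(box)],1); m=m&(t>0)
        b=blob(m&reg).reshape(-1,2)
        P=onplane(c,b,z)[:,:2]
        rect=cv2.minAreaRect((P*1000).astype(np.float32))
        out[k]=(rect,cv2.boxPoints(rect))
        print(n,k,np.round(rect[0],1),np.round(rect[1],1),round(rect[2],2)); print(np.round(cv2.boxPoints(rect)).tolist())
    return c
if __name__=='__main__':
    look('top'); look('side')
E
python3 meas.py
```

```text
top spot [437.2  41.3] [22.6 22.3] 45.33
[[421.0, 41.0], [437.0, 25.0], [453.0, 41.0], [437.0, 57.0]]
top lid [359.4 -32.6] [187.6 189.6] 89.12
[[263.0, -125.0], [453.0, -128.0], [456.0, 60.0], [266.0, 63.0]]
top wedge [434.6 160.8] [146.4  45.5] 89.1
[[411.0, 88.0], [456.0, 87.0], [459.0, 234.0], [413.0, 234.0]]
side spot [437.9  43.1] [23.3 22.5] 8.09
[[425.0, 53.0], [428.0, 30.0], [451.0, 34.0], [448.0, 56.0]]
side lid [360.7 -24.3] [190.  187.4] 89.42
[[266.0, -118.0], [453.0, -120.0], [455.0, 70.0], [268.0, 72.0]]
side wedge [434.2 166. ] [133.6  47.8] 86.83
[[407.0, 101.0], [454.0, 98.0], [462.0, 231.0], [414.0, 234.0]]
```

Request:
apply_moves:
  steps:
    - [0, 0, 0, 0, 0, -100, -1]
    - [0, 0, 0, 0, 0, -100, -1]
    - [0, 0, 0, 0, 0, -100, -1]
    - [0, 0, -0.6, 317, -252, -100, -1]
    - [0, 0, -0.6, 317, -252, -100, -1]
    - [0, 0, -0.6, 317, -252, -100, -1]
    - [0, 0, -0.6, 317, -252, -100, -1]
    - [0, 0, -0.6, 317, -252, -100, -1]
    - [0, 0, -0.6, 317, -252, -100, -1]
    - [0, 0, -0.6, 317, -252, -100, -1]
    - [0, 0, -0.6, 317, -252, -100, -1]
    - [0, 0, -0.6, 317, -252, -100, -1]
    - [0, 0, -0.6, 317, -252, -100, -1]

```text
time: 1.28
ee_pos: [0.4218, -0.2473, 0.3228]
eef_rot: [0.894, 0.449, 0.0, 0.0]
ft_force: [0.7, -0.2, -0.2]
width: 0.0079
grip_force: 0.0
```

Request:
apply_moves:
  steps:
    - [0, 0, -0.64, 422, -298, 0, -1]
    - [0, 0, -0.64, 422, -298, 0, -1]
    - [0, 0, -0.64, 422, -298, 0, -1]
    - [0, 0, -0.64, 422, -298, 0, -1]
    - [0, 0, -0.64, 422, -298, 0, -1]
    - [0, 0, -0.64, 422, -298, 0, -1]
    - [0, 0, -0.64, 422, -298, 0, -1]
    - [0, 0, -0.64, 422, -298, 0, -1]
    - [0, 0, -0.64, 422, -298, 0, -1]
    - [0, 0, -0.64, 422, -298, 0, -1]
    - [0, 0, -0.64, 422, -298, 0, -1]
    - [0, 0, -0.64, 422, -298, 0, -1]
    - [0, 0, -0.64, 422, -298, 0, -1]
    - [0, 0, -0.64, 422, -298, 160, -1]
    - [0, 0, -0.64, 422, -298, 160, -1]
    - [0, 0, -0.64, 422, -298, 160, -1]
    - [0, 0, -0.64, 422, -298, 160, -1]
    - [0, 0, -0.64, 422, -298, 160, -1]

```text
time: 2.78
ee_pos: [0.4317, 0.2628, 0.1565]
eef_rot: [0.708, 0.706, -0.004, -0.001]
ft_force: [1.0, -1.0, -0.3]
width: 0.0002
grip_force: 0.0
```

```bash
python3 - <<'E'
from meas import *
c=look('top'); s=cam('side'); save(s,'side2')
w=cam('wrist'); save(w,'wrist2')
st=r.read_state(); print(st['time'],st['ee_pos'],R.from_quat(st['eef_rot']).as_matrix().round(3),st['ft_force'])
E
```

```text
top spot [438.5  41.3] [21.4 23.4] 0.97
[[428.0, 53.0], [428.0, 29.0], [449.0, 30.0], [449.0, 53.0]]
top lid [361.5 -32.6] [187.4 185.3] 89.27
[[268.0, -125.0], [453.0, -128.0], [455.0, 60.0], [270.0, 62.0]]
top wedge [453.3  88.9] [0. 0.] 0.0
[[453.0, 89.0], [453.0, 89.0], [453.0, 89.0], [453.0, 89.0]]
2.9333 [0.43535784 0.2660378  0.16442458] [[ 0.003  1.     0.001]
 [ 1.    -0.003  0.001]
 [ 0.001  0.001 -1.   ]] [-0.48723092 -0.22345476  0.58888926]
```

Request:
apply_moves:
  steps:
    - [0, 0, 0, 0, 0, 40, -1]
    - [0, 0, 0, 0, 0, 80, -1]
    - [0, 0, 0, 0, 0, 120, -1]
    - [0, 0, 0, 0, 0, 145, -1]
    - [0, 0, 0, 0, 0, 156, -1]
    - [0, 0, 0, 0, 0, 156, -1]

```text
time: 3.43
ee_pos: [0.4353, 0.2654, 0.0067]
eef_rot: [0.708, 0.706, -0.0, -0.0]
ft_force: [-0.3, 0.9, 1.1]
width: 0.0003
grip_force: 0.0
```

```bash
python3 - <<'E'
from h import *
s=cam('side'); save(s,'side3')
cv2.imwrite('pics/side3c.png',cv2.resize(s['pixels'][190:390,200:420,::-1],None,fx=3,fy=3))
st=r.read_state(); print(st['time'],st['ee_pos'],st['ft_force'])
E
```

```text
3.4833 [0.43596494 0.26601461 0.00815933] [-0.47109936  1.00905985  0.89640265]
```

View pics/side3c.png

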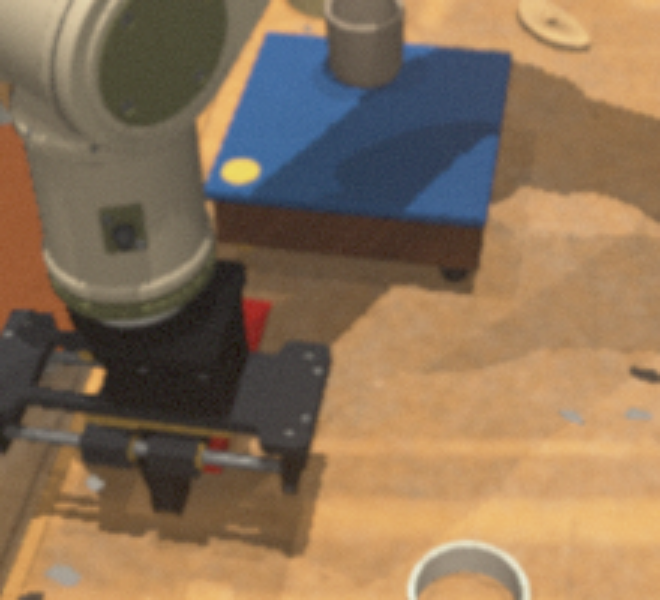

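The crop shows the shut fingertips at about (165,505), just behind the wedge's back edge. The next move pushes along -y.

Request:
apply_moves:
  steps:
    - [0, 0, 0, -8, 0, 0, -1]
    - [0, 0, 0, -14, 0, 0, -1]
    - [0, 0, 0, -20, 0, 0, -1]
    - [0, 0, 0, -25, 0, 0, -1]
    - [0, 0, 0, -30, 0, 0, -1]
    - [0, 0, 0, -35, 0, 0, -1]
    - [0, 0, 0, -40, 0, 0, -1]
    - [0, 0, 0, -45, 0, 0, -1]
    - [0, 0, 0, -50, 0, 0, -1]
    - [0, 0, 0, -55, 0, 0, -1]
    - [0, 0, 0, -60, 0, 0, -1]
    - [0, 0, 0, -65, 0, 0, -1]
    - [0, 0, 0, -68, 0, 0, -1]
    - [0, 0, 0, -68, 0, 0, -1]

```text
time: 4.65
ee_pos: [0.4346, 0.1963, 0.0064]
eef_rot: [0.709, 0.706, -0.0, 0.0]
ft_force: [-0.3, -0.7, -0.2]
width: 0.0005
grip_force: 0.0
```

```bash
cat > st.py <<'E'
from h import *
F=[];P=[]
for i in range(3):
    c=cam('side'); s=r.read_state(); F.append(s['ft_force']);P.append(s['ee_pos'])
print(s['time'],np.round(np.mean(P,0),4),np.round(F,2).tolist())
E
python3 st.py
```

```text
4.8 [0.4345 0.197  0.0064] [[-0.21, 1.09, -0.83], [0.21, -0.07, 0.39], [0.62, -0.15, 0.09]]
```

Request:
apply_moves:
  steps:
    - [0, 0, 0, -3, 0, 0, -1]
    - [0, 0, 0, -6, 0, 0, -1]
    - [0, 0, 0, -8, 0, 0, -1]
    - [0, 0, 0, -10, 0, 0, -1]
    - [0, 0, 0, -12, 0, 0, -1]

```text
time: 5.22
ee_pos: [0.4346, 0.1851, 0.0065]
eef_rot: [0.708, 0.706, 0.0, 0.0]
ft_force: [0.3, 1.5, 0.5]
width: 0.0005
grip_force: 0.4
```

```bash
python3 st.py; python3 - <<'E'
from h import *
s=cam('side')
cv2.imwrite('pics/side4c.png',cv2.resize(s['pixels'][190:390,200:420,::-1],None,fx=3,fy=3))
E
```

```text
5.3667 [0.4346 0.1848 0.0065] [[-0.1, -0.42, -0.28], [0.04, 0.69, 0.92], [0.38, 0.05, 0.14]]
```

View pics/side4c.png

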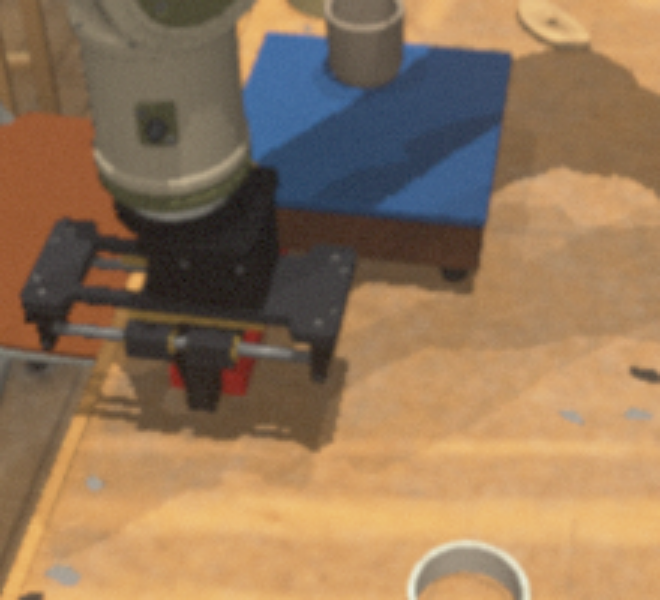

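The wedge's back straddles the finger at about (172–260, 385), and the wedge points straight under the box. I'll keep pushing in small steps.

Request:
apply_moves:
  steps:
    - [0, 0, 0, -2, 0, 0, -1]
    - [0, 0, 0, -4, 0, 0, -1]
    - [0, 0, 0, -6, 0, 0, -1]
    - [0, 0, 0, -8, 0, 0, -1]
    - [0, 0, 0, -8, 0, 0, -1]

```text
time: 5.83
ee_pos: [0.4346, 0.1767, 0.0065]
eef_rot: [0.708, 0.706, -0.0, 0.0]
ft_force: [-0.2, 0.3, 0.3]
width: 0.0004
grip_force: 0.0
```

```bash
python3 st.py
```

```text
5.9833 [0.4345 0.177  0.0065] [[0.5, 0.38, 0.26], [0.78, 0.21, -0.71], [0.91, -0.65, -0.0]]
```

Request:
apply_moves:
  steps:
    - [0, 0, 0, -2, 0, 0, -1]
    - [0, 0, 0, -4, 0, 0, -1]
    - [0, 0, 0, -6, 0, 0, -1]
    - [0, 0, 0, -8, 0, 0, -1]
    - [0, 0, 0, -8, 0, 0, -1]

```text
time: 6.4
ee_pos: [0.4345, 0.1688, 0.0065]
eef_rot: [0.708, 0.706, -0.0, 0.0]
ft_force: [0.3, -0.8, 0.0]
width: 0.0004
grip_force: 0.0
```

```bash
python3 st.py
```

```text
6.55 [0.4345 0.169  0.0065] [[0.52, -0.08, -0.29], [-0.09, 0.84, -0.4], [-0.23, 0.57, -0.42]]
```

Request:
apply_moves:
  steps:
    - [0, 0, 0, -2, 0, 0, -1]
    - [0, 0, 0, -4, 0, 0, -1]
    - [0, 0, 0, -6, 0, 0, -1]
    - [0, 0, 0, -6, 0, 0, -1]

```text
time: 6.88
ee_pos: [0.4345, 0.1628, 0.0065]
eef_rot: [0.708, 0.706, -0.0, 0.0]
ft_force: [0.6, -0.3, 0.6]
width: 0.0008
grip_force: 0.0
```

```bash
python3 st.py
```

```text
7.0333 [0.4345 0.163  0.0065] [[-0.39, 0.85, 0.72], [-0.35, 0.51, 0.57], [0.17, 0.35, -0.48]]
```

Request:
apply_moves:
  steps:
    - [0, 0, 0, -2, 0, 0, -1]
    - [0, 0, 0, -4, 0, 0, -1]
    - [0, 0, 0, -4, 0, 0, -1]

```text
time: 7.28
ee_pos: [0.4345, 0.1589, 0.0065]
eef_rot: [0.708, 0.706, -0.0, 0.0]
ft_force: [0.3, -0.1, -0.3]
width: 0.0002
grip_force: 0.0
```

```bash
python3 st.py
```

```text
7.4333 [0.4345 0.1591 0.0065] [[-0.46, -0.63, -0.29], [-0.48, 0.31, 0.34], [-0.26, -0.06, -0.01]]
```

Request:
apply_moves:
  steps:
    - [0, 0, 0, -2, 0, 0, -1]
    - [0, 0, 0, -4, 0, 0, -1]
    - [0, 0, 0, -4, 0, 0, -1]

```text
time: 7.68
ee_pos: [0.4345, 0.1549, 0.0065]
eef_rot: [0.708, 0.706, -0.0, 0.0]
ft_force: [-0.2, -0.1, -0.5]
width: 0.0005
grip_force: 0.0
```

```bash
python3 st.py
```

```text
7.8333 [0.4345 0.1551 0.0065] [[0.56, 0.47, 0.21], [0.16, -0.13, 0.37], [0.32, 0.61, 0.25]]
```

Request:
apply_moves:
  steps:
    - [0, 0, 0, -2, 0, 0, -1]
    - [0, 0, 0, -4, 0, 0, -1]
    - [0, 0, 0, -4, 0, 0, -1]

```text
time: 8.08
ee_pos: [0.4345, 0.1509, 0.0065]
eef_rot: [0.708, 0.706, -0.0, 0.0]
ft_force: [1.0, -0.3, 0.3]
width: 0.0003
grip_force: 0.0
```

```bash
python3 st.py; python3 - <<'E'
from h import *
s=cam('side')
cv2.imwrite('pics/side5c.png',cv2.resize(s['pixels'][190:390,200:420,::-1],None,fx=3,fy=3))
E
```

```text
8.2333 [0.4345 0.1511 0.0065] [[-0.51, 0.46, -0.78], [0.28, -0.16, 0.23], [-0.95, 0.19, -0.5]]
```

View pics/side5c.png

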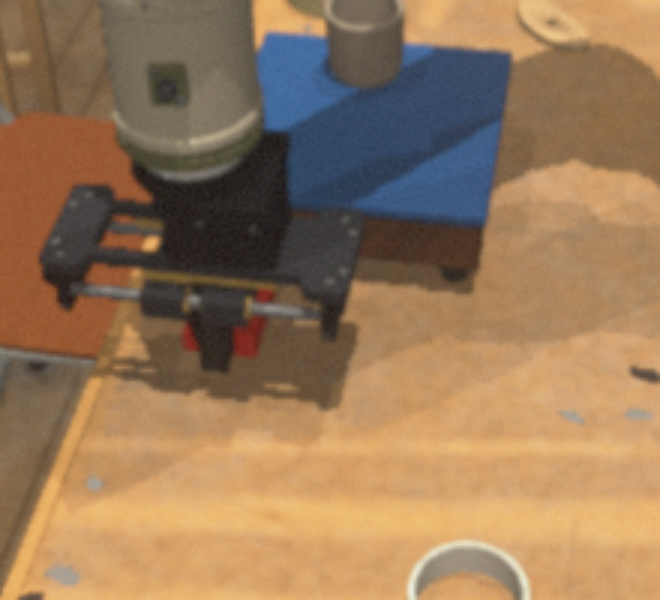

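The wedge's back is at about (185–262, 350), and the box corners at (487,222) and (510,55) haven't moved. Nothing is loaded yet.

Request:
apply_moves:
  steps:
    - [0, 0, 0, -1.5, 0, 0, -1]
    - [0, 0, 0, -3, 0, 0, -1]
    - [0, 0, 0, -3, 0, 0, -1]

```text
time: 8.53
ee_pos: [0.4344, 0.1481, 0.0065]
eef_rot: [0.708, 0.706, -0.0, 0.0]
ft_force: [1.1, -0.1, -0.1]
width: 0.0005
grip_force: 0.0
```

```bash
python3 st.py
```

```text
8.6833 [0.4344 0.1481 0.0065] [[0.3, -0.43, 0.35], [-0.36, 0.43, -0.23], [0.12, -0.14, 0.41]]
```

Request:
apply_moves:
  steps:
    - [0, 0, 0, -1.5, 0, 0, -1]
    - [0, 0, 0, -3, 0, 0, -1]
    - [0, 0, 0, -3, 0, 0, -1]

```text
time: 8.93
ee_pos: [0.4345, 0.145, 0.0065]
eef_rot: [0.708, 0.706, -0.0, 0.0]
ft_force: [0.6, -0.7, 0.2]
width: 0.0003
grip_force: 0.0
```

```bash
python3 st.py
```

```text
9.0833 [0.4344 0.1451 0.0065] [[0.18, -0.47, 0.07], [-0.16, -0.18, 1.05], [-0.21, -0.68, -0.28]]
```

Request:
apply_moves:
  steps:
    - [0, 0, 0, -1.5, 0, 0, -1]
    - [0, 0, 0, -3, 0, 0, -1]
    - [0, 0, 0, -3, 0, 0, -1]

```text
time: 9.33
ee_pos: [0.4345, 0.1421, 0.0065]
eef_rot: [0.708, 0.706, 0.0, 0.0]
ft_force: [0.5, 0.5, 0.0]
width: 0.0005
grip_force: 0.1
```

```bash
python3 st.py
```

```text
9.4833 [0.4344 0.1421 0.0065] [[-0.18, -0.2, 0.21], [-0.48, -0.28, -0.33], [0.13, -0.08, -1.09]]
```

Request:
apply_moves:
  steps:
    - [0, 0, 0, -1.5, 0, 0, -1]
    - [0, 0, 0, -3, 0, 0, -1]
    - [0, 0, 0, -3, 0, 0, -1]

```text
time: 9.73
ee_pos: [0.4344, 0.1393, 0.0065]
eef_rot: [0.708, 0.706, 0.0, -0.0]
ft_force: [0.8, 1.4, -0.3]
width: 0.0004
grip_force: 1.0
```

```bash
python3 st.py
```

```text
9.8833 [0.4344 0.1394 0.0065] [[-0.2, 1.44, -0.27], [0.44, 1.7, 0.06], [1.13, 1.86, -0.5]]
```

Contact has begun, at about 1.7 N. I'll go on by 1 mm at a time.

Request:
apply_moves:
  steps:
    - [0, 0, 0, -1, 0, 0, -1]
    - [0, 0, 0, -1, 0, 0, -1]

```text
time: 10.05
ee_pos: [0.4344, 0.1385, 0.0065]
eef_rot: [0.708, 0.706, 0.0, -0.0]
ft_force: [-0.9, 3.5, -1.5]
width: -0.0001
grip_force: 1.5
```

```bash
python3 st.py
```

```text
10.2 [0.4344 0.1385 0.0065] [[-0.56, 3.46, -1.0], [-0.29, 2.34, 0.22], [-0.59, 3.6, -1.34]]
```

Request:
apply_moves:
  steps:
    - [0, 0, 0, -1, 0, 0, -1]
    - [0, 0, 0, -1, 0, 0, -1]

```text
time: 10.37
ee_pos: [0.4344, 0.1374, 0.0066]
eef_rot: [0.708, 0.706, 0.0, -0.0]
ft_force: [0.1, 4.3, -0.9]
width: 0.0006
grip_force: 2.0
```

```bash
python3 st.py
```

```text
10.5167 [0.4344 0.1374 0.0065] [[-0.14, 4.84, -1.74], [-0.03, 4.85, -1.25], [-0.71, 4.49, -1.05]]
```

Request:
apply_moves:
  steps:
    - [0, 0, 0, -0.7, 0, 0, -1]
    - [0, 0, 0, -0.7, 0, 0, -1]
    - [0, 0, 0, 6, 0, 0, -1]
    - [0, 0, 0, 30, 0, 0, -1]
    - [0, 0, 0, 40, 0, 0, -1]
    - [0, 0, 0, 40, 0, -40, -1]
    - [0, 0, 0, 40, 0, -80, -1]
    - [0, 0, 0, 40, 0, -110, -1]
    - [0, 0, 0, 40, 0, -110, -1]

```text
time: 11.27
ee_pos: [0.4372, 0.1788, 0.1218]
eef_rot: [0.708, 0.706, 0.003, 0.002]
ft_force: [0.6, 0.1, 1.0]
width: 0.0006
grip_force: 0.0
```

```bash
python3 st.py; python3 - <<'E'
from meas import *
look('top'); s=cam('side')
cv2.imwrite('pics/side6c.png',cv2.resize(s['pixels'][190:390,200:420,::-1],None,fx=3,fy=3))
E
```

```text
11.4167 [0.4353 0.1772 0.1176] [[-0.13, 0.86, 0.19], [0.21, -0.68, -0.2], [-0.41, -0.07, -1.23]]
top spot [440.   33.6] [8.  2.6] 1.25
[[436.0, 35.0], [436.0, 32.0], [444.0, 32.0], [444.0, 35.0]]
top lid [366.9 -34.6] [183.7 174.3] 89.21
[[279.0, -125.0], [453.0, -128.0], [455.0, 56.0], [281.0, 58.0]]Traceback (most recent call last):
  File "<stdin>", line 2, in <module>
  File "meas.py", line 15, in look
    b=blob(m&reg).reshape(-1,2)
      ~~~~^^^^^^^
  File "meas.py", line 4, in blob
    return max(cs,key=cv2.contourArea)
ValueError: max() iterable argument is empty
```

Request:
apply_moves:
  steps:
    - [0, 0, 0, -40, 2, 0, -1]
    - [0, 0, 0, -80, 2, 0, -1]
    - [0, 0, 0, -115, 2, 0, -1]
    - [0, 0, 0, -136, 2, 0, -1]
    - [0, 0, 0, -136, 2, 15, -1]
    - [0, 0, 0, -136, 2, 28, -1]
    - [0, 0, 0, -136, 2, 30, -1]
    - [0, 0, 0, -136, 2, 30, -1]

```text
time: 12.13
ee_pos: [0.4348, 0.0415, 0.0852]
eef_rot: [0.708, 0.706, -0.001, -0.002]
ft_force: [0.1, 0.1, -0.3]
width: 0.0001
grip_force: 0.0
```

```bash
python3 st.py; python3 - <<'E'
from meas import *
s=cam('side')
cv2.imwrite('pics/side6c.png',cv2.resize(s['pixels'][190:390,200:420,::-1],None,fx=3,fy=3))
E
```

```text
12.2833 [0.4358 0.0418 0.0864] [[-0.14, 0.58, 0.17], [-0.84, 0.62, 0.57], [-0.05, -0.16, 0.42]]
```

View pics/side6c.png

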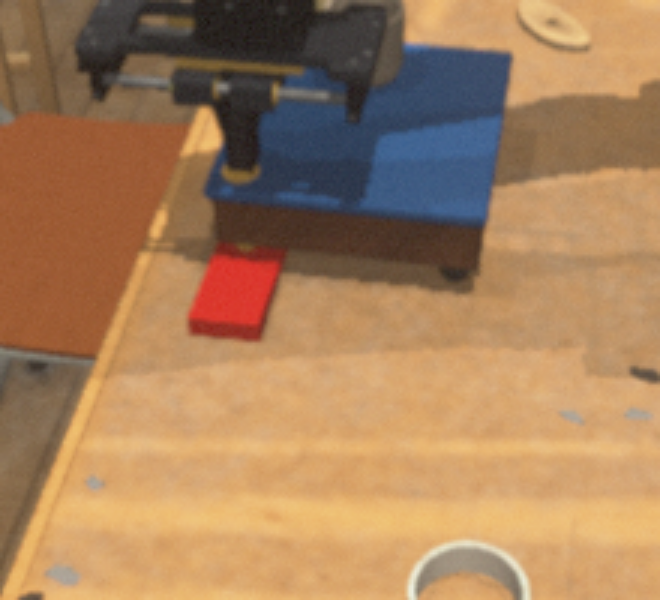

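The wedge at (190–283, 250–335) lies under the brass foot, which shows at (245,248). The fingertip is over the spot at (240,170) and the box is in place. Next I press down slowly.

Request:
apply_moves:
  steps:
    - [0, 0, 0, 0, 0, 3, -1]
    - [0, 0, 0, 0, 0, 5, -1]
    - [0, 0, 0, 0, 0, 6, -1]
    - [0, 0, 0, 0, 0, 6, -1]

```text
time: 12.67
ee_pos: [0.436, 0.0413, 0.0803]
eef_rot: [0.708, 0.706, -0.0, -0.0]
ft_force: [-1.1, 0.1, -0.0]
width: 0.0004
grip_force: 0.0
```

```bash
python3 st.py
```

```text
12.8167 [0.4361 0.0413 0.0805] [[-0.25, -0.17, -0.52], [0.11, 0.35, -0.85], [-0.16, 0.6, 0.45]]
```

Request:
apply_moves:
  steps:
    - [0, 0, 0, 0, 0, 1, -1]
    - [0, 0, 0, 0, 0, 2, -1]
    - [0, 0, 0, 0, 0, 2, -1]

```text
time: 13.07
ee_pos: [0.4365, 0.0414, 0.0797]
eef_rot: [0.708, 0.706, -0.0, 0.0]
ft_force: [-8.0, -0.4, 19.5]
width: 0.0004
grip_force: 9.9
```

```bash
python3 st.py
```

```text
13.2167 [0.4365 0.0414 0.0797] [[-7.59, 0.49, 19.32], [-7.38, -0.8, 20.06], [-7.15, -1.16, 18.89]]
```

The corner holds 19 N with under 1 mm of dip. I'll ease off a little, hold for a second, then release.

Request:
apply_moves:
  steps:
    - [0, 0, 0, 0, 0, -0.6, -1]
    - [0, 0, 0, 0, 0, -0.6, -1]
    - [0, 0, 0, 0, 0, -0.6, -1]
    - [0, 0, 0, 0, 0, -0.6, -1]
    - [0, 0, 0, 0, 0, -0.6, -1]
    - [0, 0, 0, 0, 0, -0.6, -1]
    - [0, 0, 0, 0, 0, -0.6, -1]
    - [0, 0, 0, 0, 0, -0.6, -1]

```text
time: 13.88
ee_pos: [0.4364, 0.0414, 0.0799]
eef_rot: [0.708, 0.706, -0.0, 0.0]
ft_force: [-4.3, -0.4, 11.0]
width: 0.0007
grip_force: 5.9
```

```bash
python3 st.py
```

```text
14.0333 [0.4364 0.0414 0.0799] [[-3.83, -0.01, 11.96], [-4.07, -0.08, 10.96], [-4.62, -0.41, 12.44]]
```

Request:
apply_moves:
  steps:
    - [0, 0, 0, 0, 0, -4, -1]
    - [0, 0, 0, 0, 0, -30, -1]
    - [0, 0, 0, 0, 0, -70, -1]
    - [0, 0, 0, 40, 0, -110, -1]
    - [0, 0, 0, 80, 0, -120, -1]
    - [0, 0, 0, 120, 0, -120, -1]
    - [0, 0, 0, 160, 0, -120, -1]
    - [0, 0, 0, 200, 0, -120, -1]
    - [0, 0, 0, 240, 0, -120, -1]
    - [0, 0, 0, 280, 0, -120, -1]
    - [0, 0, 0, 280, 0, -120, -1]
    - [0, 0, 0, 280, 0, -120, -1]

```text
time: 15.03
ee_pos: [0.4348, 0.3253, 0.1989]
eef_rot: [0.706, 0.708, 0.0, -0.001]
ft_force: [0.5, -0.7, 0.4]
width: 0.0006
grip_force: 0.0
```

```bash
python3 - <<'E'
from meas import *
c=cam('side'); save(c,'side7')
try: look('top')
except Exception as e: print(e)
print(r.read_state()['ft_force'])
E
```

```text
top spot [439.1  39.3] [22.6 16.7] 45.3
[[425.0, 37.0], [437.0, 25.0], [453.0, 41.0], [441.0, 53.0]]
top lid [393.5 -33.6] [186.  121.1] 89.21
[[332.0, -126.0], [453.0, -127.0], [455.0, 59.0], [334.0, 60.0]]
max() iterable argument is empty
[-0.06476641 -1.31512806 -0.41071573]
```

View pics/side7.png

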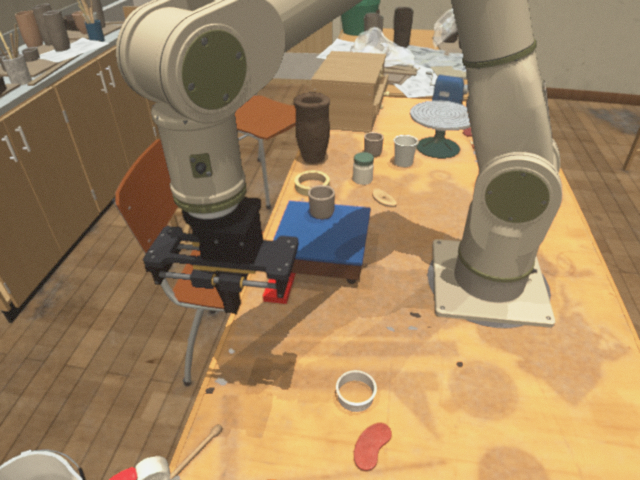

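The box is where it started, with its front corner at about (365,275). The pot still stands at (320,200), the wedge is in at (280,287), and the tape, cutter and jar haven't moved. I'm handing the job in.

```bash
python3 -c "
from bench import r; print(r.close_job())"
```

```text
the job is handed in; nothing more can be done
None
```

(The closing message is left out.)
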